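Assemble a filings sieve with bayonet sections

TASK

Assemble the small metal filings sieve: lower the open sieve section onto the receiving pan that is screwed to the bench, with its lugs in the gaps between the pan's claws, and turn it clockwise (seen from above) about a quarter turn until it stops. Then put the cover with the bar grip on top of the section and lock it in the same way, so that the small ridges on the sides of all three parts line up. Leave the other things on the bench where they are.

Things in the scene. Friction and masses are not known exactly. Their poses are not given: they have to be found in the camera images.
- pan_seat (a point): Centre of the pan's seat (top face of its wall), 30 mm above the bench; z up. The pan is a fixed aluminium cup 66 mm across on a dark round flange (96 mm, 6 mm thick, four screws), a 2 mm upright ridge on its side at +x and -x. Two claws stand 9 mm up from the seat at the rim, hooked inward 5.5 mm above the seat. Fully locked lugs lie along this x axis; pan and section are the same after a half turn.
- pan_gap (a point): Middle of one of the two opposite entry gaps between the pan's claws, on the seat, 26 mm from the axis: 75 degrees counter-clockwise from +x seen from above (the other gap is opposite). Lugs go down in the gaps with 10 degrees to spare either way and about 2 mm sideways; then turned 75 degrees clockwise under the claws they meet solid stops. Axes as pan_seat.
- section_mid (a point): Centre of the loose sieve section, 22.5 mm above its underside and, seated, above the pan's seat; z up. Open aluminium ring with mesh floor, 66 mm across, 45 mm tall, about 0.22 kg, standing on its lugs. Grip its side across its y axis (2 mm ridges at +x, -x), fingertips at least 12 mm above its underside: below 10 mm is the narrow neck, which the pan's claws surround when seated.
- section_lug (a point): Middle of one of the section's two opposite lugs (at +x and -x), on its underside, 24 mm from the axis: flat ears 4 mm thick, reaching 28 mm from the axis, 56 degrees wide, at the foot of a neck 43 mm across and 10 mm high. Axes as section_mid.
- section_seat (a point): Centre of the seat for the cover on the section, 36 mm above the section's underside; axes as section_mid. Two claws round it just like the pan's, 9 mm high; fully locked lugs of the cover lie along this x axis (a half turn makes no difference).
- section_gap (a point): Middle of one of the two opposite entry gaps between the section's top claws, on its seat, 26 mm from the axis, 75 degrees counter-clockwise from its +x seen from above. Same clearances, turn (75 degrees clockwise) and stops as on the pan. Axes as section_mid.
- cover_grip (a point): Centre of the loose cover's bar grip, 32 mm above the cover's underside and, seated, above section_seat; z up. Aluminium disc 66 mm across (10 to 18 mm over the underside), 2 mm ridges at +x and -x, on top a bar 46 mm long along x, 12 mm wide along y, 18 to 46 mm over the underside: grip it across its width. About 0.18 kg. It stands on two lugs.
- cover_lug (a point): Middle of one of the cover's two opposite lugs (at +x and -x), on its underside, 24 mm from the axis; same lugs and neck as the section's. Axes as cover_grip.
- findings_dish: Bystander: small round dish, 68 mm across, 19 mm high; origin at its underside.
- flux_jar: Bystander: white jar, 38 mm across, 61 mm high; origin at its underside.
- felt_marker: Bystander: marker pen, 136 mm long along its y, 13 mm thick; origin at its underside.
- spanner: Bystander: spanner, 118 mm long along its y, 6 mm thick; origin at its underside.
- hex_key: Bystander: hexagon key, 88 mm long along its y, 6 mm thick; origin at its underside.
- chasing_hammer: Bystander: small hammer, 214 mm long along its y, 27 mm high; origin at its underside.
There are look-alikes about, which are no part of the job. What is shaped like the part that bears section_mid but orange is not meant.

How it is judged:
By the outcome, as a careful person would: the job done as asked, in the order asked, and still so for the second after the job is handed in, with the robot touching nothing.
It also fails if it takes over 64 s, if anything falls off the work surface, if the arm or the gripper's body presses on something with over 40 N, if the wrist force passes 120 N, or if a joint passes its speed limit or range.

ROBOT

A 6-joint arm with a two-finger parallel gripper is mounted at the origin on the work surface; the furniture and walls round the work are solid. World frame = base frame: x ahead of the robot, y to its left, z up, the work surface at z = 0. Lengths are in m, angles in rad, forces in N, time in s.
With the tool pointing down it reaches from about 0.325 to 0.85 m from the base axis. Payload 15.5 kg.
Tool frame: the origin (TCP) lies on the centre line of the jaws, within the pads' length; the fingertips stand 22 mm ahead of it and the grasp point (between the pads) lies 3 mm ahead of it; z points along the fingers, x is the direction in which the jaws open and shut, and the axes are right-handed (so a half turn about z gives the same grasp; the last joint's range is limited). The gripper opens to 91 mm and grips with 3 to 60 N. Pads are 32 mm wide; open, the fingers measure 118 mm over their backs; the gripper's body (76 mm by 178 mm) begins 60 mm behind the grasp point.
Start: joints at [-1.202, 0.494, 1.345, -0, 1.302, -0.096], TCP at [0.28, -0.559, 0.236] pointing down, gripper open.
Joint ranges: [-2.91, 2.91], [-0.82, 2.16], [0.22, 2.67], [-1.22, 4.37], [0.12, 2.79], [-3.08, 3.08]. Speed limits (rad/s): [1.89, 1.89, 2.57, 3.01, 3.01, 3.01].

INTERFACE

Orientations are given as a rotation vector (axis times angle).
In Python, from cell import bot, vision gives the robot as it stands. Calls block until the motion is done:
- bot.move_pose(position, orientation): joint-space move of the TCP to a pose.
- bot.move_straight(position, ori=None, max_speed=0.15, until_force=None): straight line of the TCP; ori=None keeps the orientation; max_speed is the mean speed in m/s. With until_force (N) it stops when the force on the tool has changed by that much, and returns True; else False.
- bot.move_j(angles): joint-space move.
- bot.release() and bot.grasp(f_grip=None): open the fingers fully, or close them until they stop; f_grip is the grip in N (None keeps the last).
- bot.pause(seconds).
- bot.inverse_kinematics(position, orientation): joint angles nearest the present ones, or None.
- bot.get_obs(): the state.
- vision.capture(name): name is "side" or "top"; returns the picture (384x512x3 uint8, blue, green, red); there is no depth.
- vision.camera_params(name): a dict with "intrinsics" (3x3 intrinsics, pixels), "k1" (the pictures are not rectified: a ray, as slopes to the right and down, at radius r is drawn at 1 + k1 r^2 times it, then the intrinsics apply), "position" and "attitude" of the camera in the world. Camera axes: x right, y up, looking along -z (the intrinsics and any distortion apply to the point x, -y, -z); pixel columns grow to the right and rows downward; lengths in m; the calibration is good to about 2 mm. A picture is of the moment at which its call begins. camera_params takes no time and is no camera call.
A pose or a line that the arm cannot do raises bot.PlanningError and nothing moves.
- bot.close_job(): hands the job in, once; it reports no verdict.
The state is a dict: "time_s": time; "q": joint angles; "dq": joint speeds; "tau": joint torques, N m; "tcp_pos": TCP position; "ee_rot": TCP orientation; "force": force on the tool from outside, world axes, zero at the start; "ft_torque": the same for the moment, N m; "opening": finger opening in m.
Only numpy, scipy, OpenCV 4.12 (cv2) and the standard library are available. Lean on these libraries where they do the work, as an engineer would, in place of code of your own. Each camera call takes 0.05 s, during which the arm holds its last target.

## Working session

There is one attempt and no reset: what is moved stays moved. The work goes in short steps, each a Python script; the robot and the scene stay as the last script left them, time stands still between calls to the robot, and variables do not carry over. Pictures are saved under pics/ and viewed, and the job is handed in when it is done.

```bash
ls; mkdir -p pics; python3 - <<'E'
from cell import bot, vision
import cv2
for n in("top","side"):
    cv2.imwrite(f"pics/{n}0.png",vision.capture(n)); print(n,vision.camera_params(n))
print(bot.get_obs())
E
```

```text
pics
top {'intrinsics': array([[422.56729111,   0.        , 261.73128776],
       [  0.        , 422.56729111, 183.83573491],
       [  0.        ,   0.        ,   1.        ]]), 'k1': 0.03915973758813747, 'position': array([0.31956947, 0.00520192, 1.08199203]), 'attitude': array([ 0.09074325, -0.10622244, -1.58260557])}
side {'intrinsics': array([[401.37469102,   0.        , 255.21180111],
       [  0.        , 401.37469102, 188.79722838],
       [  0.        ,   0.        ,   1.        ]]), 'k1': -0.025822809941715777, 'position': array([0.04312492, 0.70673413, 0.74917229]), 'attitude': array([ 0.29837373, -1.0824219 , -2.39494601])}
{'time_s': 0.1, 'q': array([-1.20148923e+00,  4.94110764e-01,  1.34608556e+00, -5.69252401e-06,
        1.30249822e+00, -9.55087420e-02]), 'dq': array([ 0.00198387, -0.00071218, -0.00118629, -0.0016677 ,  0.00019519,
       -0.00184067]), 'tau': array([ 1.30897191e-03, -8.80241060e+01, -3.82540119e+01,  7.06820888e-02,
        4.83085506e-02,  1.71923028e-05]), 'tcp_pos': array([ 0.28003896, -0.5583851 ,  0.23539872]), 'ee_rot': array([-2.67280098e+00,  1.64972228e+00,  1.38439436e-03]), 'force': array([0.42654996, 0.69258715, 0.05052965]), 'ft_torque': array([ 0.02145599, -0.04684616, -0.02939722]), 'opening': 0.09137569575002029}
```

View pics/top0.png

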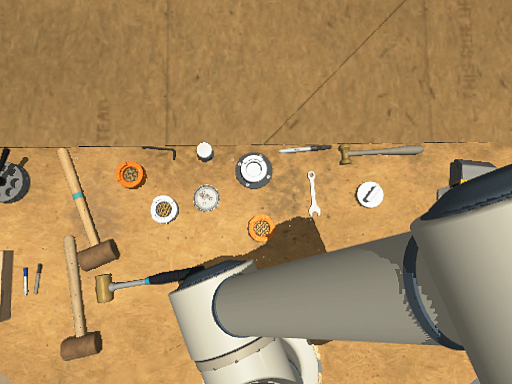

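View pics/side0.png

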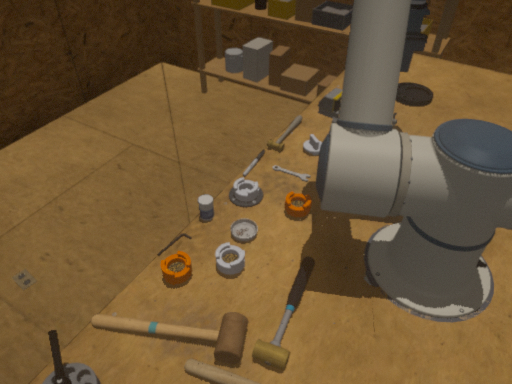

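```bash
cat > h.py <<'E'
import numpy as np, cv2
from scipy.spatial.transform import Rotation as R
from cell import bot, vision
def ray(n,u,v):
    p=vision.camera_params(n);K=p["intrinsics"];k1=p["k1"]
    x=(u-K[0,2])/K[0,0];y=(v-K[1,2])/K[1,1]
    rd=np.hypot(x,y);r=rd
    for _ in range(30): r=rd/(1+k1*r*r)
    s=r/rd if rd>0 else 1
    d=R.from_rotvec(p["attitude"]).apply([x*s,-y*s,-1.]);return np.array(p["position"]),d
def atz(n,u,v,z):
    o,d=ray(n,u,v);return o+d*(z-o[2])/d[2]
def proj(n,P):
    p=vision.camera_params(n);K=p["intrinsics"]
    c=R.from_rotvec(p["attitude"]).inv().apply(np.atleast_2d(P)-p["position"])
    x=c[:,0]/-c[:,2];y=-c[:,1]/-c[:,2];f=1+p["k1"]*(x*x+y*y)
    return np.c_[K[0,0]*x*f+K[0,2],K[1,1]*y*f+K[1,2]]
def crop(n,img,u,v,h=32,s=9):
    return cv2.resize(img[v-h:v+h,u-h:u+h],None,fx=s,fy=s,interpolation=cv2.INTER_CUBIC)
E
python3 - <<'E'
from h import *
t=cv2.imread("pics/top0.png");s=cv2.imread("pics/side0.png")
def c(i,u,v): return cv2.resize(i[v-24:v+24,u-24:u+24],(260,260),interpolation=cv2.INTER_CUBIC)
a=np.hstack([c(t,164,209),c(t,253,170),c(t,370,194)]);b=np.hstack([c(s,230,259),c(s,245,192),c(s,310,146)])
cv2.imwrite("pics/c0.png",np.vstack([a,b]))
for n,u,v,z in [("top",164,209,.045),("top",253,170,.03),("top",370,194,.018),("side",230,255,.045),("side",245,188,.03),("side",312,148,.018),("top",256,147,0)]: print(n,u,v,atz(n,u,v,z).round(3))
E
```

```text
top 164 209 [0.391 0.234 0.045]
top 253 170 [0.487 0.015 0.03 ]
top 370 194 [ 0.424 -0.28   0.018]
side 230 255 [0.387 0.243 0.045]
side 245 188 [0.489 0.02  0.03 ]
side 312 148 [ 0.419 -0.26   0.018]
top 256 147 [0.553 0.007 0.   ]
```

View pics/c0.png

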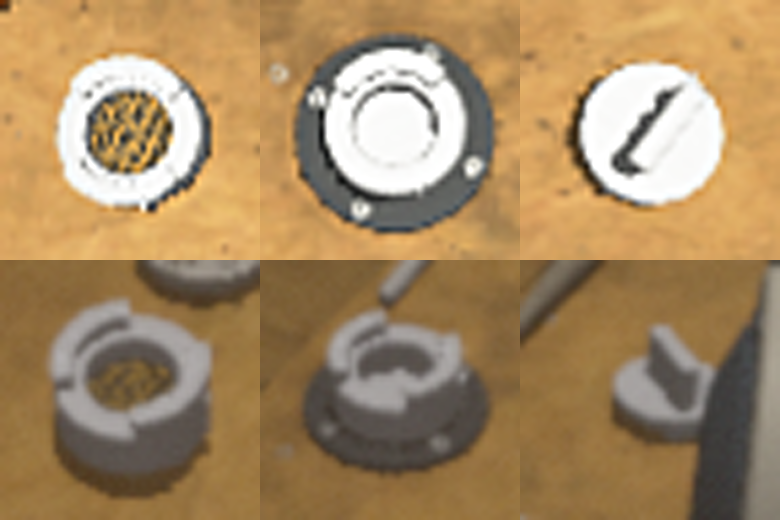

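```bash
python3 - <<'E'
from h import *
for P in [(.553,.3,0),(.553,0,0),(.553,-.5,0),(.553,-1,0),(.553,0,.1),(.553,0,.3),(1,0,0),(1,.3,0)]: print(P,proj("side",P).round(),proj("top",P).round())
for (u,v) in [(165,65),(177,160),(190,240)]: print(u,v,atz("side",u,v,0).round(3))
for (u,v) in [(20,147),(167,147),(460,143)]: print(u,v,atz("top",u,v,0).round(3))
s=cv2.imread("pics/side0.png");cv2.imwrite("pics/s1.png",cv2.resize(s[0:300,0:400],(800,600)))
t=cv2.imread("pics/top0.png");cv2.imwrite("pics/t1.png",cv2.resize(t[120:260,100:400],(780,364),interpolation=cv2.INTER_CUBIC))
E
```

```text
(0.553, 0.3, 0) [[160. 255.]] [[143. 148.]]
(0.553, 0, 0) [[230. 184.]] [[259. 147.]]
(0.553, -0.5, 0) [[306. 108.]] [[451. 144.]]
(0.553, -1, 0) [[355.  60.]] [[650. 141.]]
(0.553, 0, 0.1) [[229. 156.]] [[259. 138.]]
(0.553, 0, 0.3) [[225.  88.]] [[259. 113.]]
(1, 0, 0) [[117. 138.]] [[256. -15.]]
(1, 0.3, 0) [[ 40. 190.]] [[145. -14.]]
165 65 [ 1.24  -0.514  0.   ]
177 160 [ 0.756 -0.01   0.   ]
190 240 [0.52  0.226 0.   ]
20 147 [0.559 0.612 0.   ]
167 147 [0.555 0.238 0.   ]
460 143 [ 0.556 -0.524  0.   ]
```

View pics/s1.png

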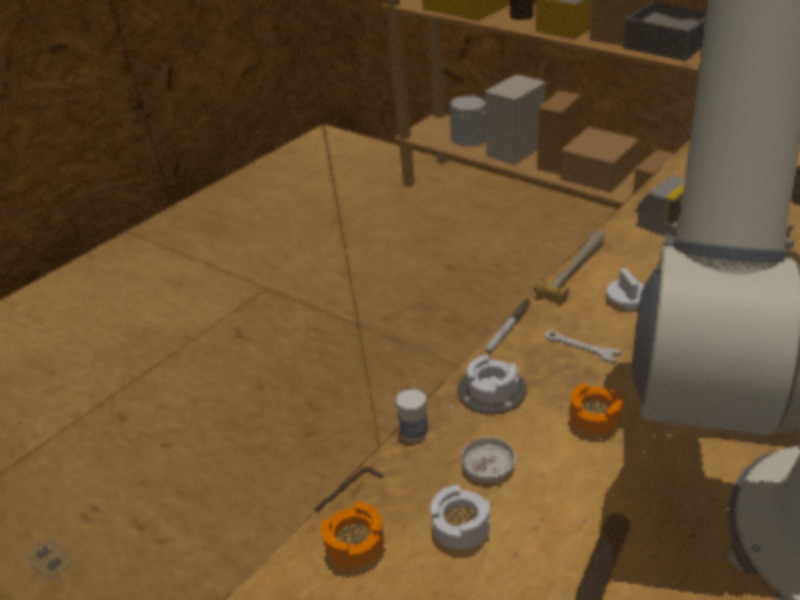

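View pics/t1.png

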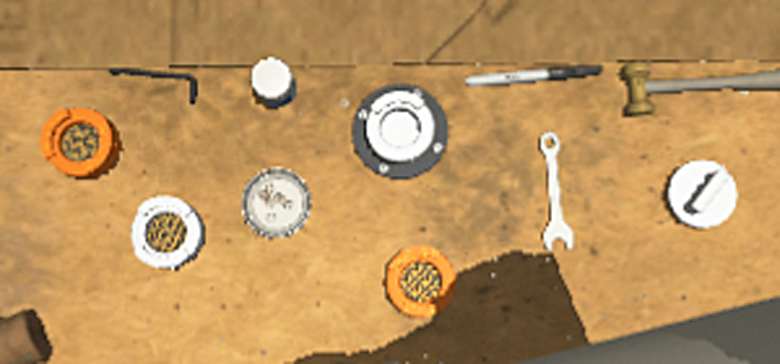

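```bash
python3 - <<'E'
from h import *
def atx(n,u,v,x):
    o,d=ray(n,u,v);return o+d*(x-o[0])/d[0]
pts=[(167,5),(167,140),(405,5),(340,70),(275,135)]
print("wall",[proj("side",atx("top",u,v,.553)).round()[0].tolist() for u,v in pts])
for h in(.5,.7,.75,.8,.9): print(h,[proj("side",atz("top",u,v,-h)).round()[0].tolist() for u,v in pts])
E
```

```text
wall [[182.0, -101.0], [177.0, 207.0], [258.0, -110.0], [250.0, -17.0], [236.0, 141.0]]
0.5 [[35.0, 274.0], [142.0, 344.0], [190.0, 151.0], [200.0, 197.0], [212.0, 258.0]]
0.7 [[26.0, 299.0], [134.0, 375.0], [186.0, 166.0], [195.0, 216.0], [207.0, 281.0]]
0.75 [[24.0, 304.0], [133.0, 381.0], [186.0, 169.0], [194.0, 220.0], [206.0, 286.0]]
0.8 [[22.0, 309.0], [131.0, 388.0], [185.0, 173.0], [193.0, 224.0], [205.0, 291.0]]
0.9 [[19.0, 319.0], [128.0, 400.0], [183.0, 179.0], [192.0, 231.0], [203.0, 301.0]]
```

```bash
cat >> h.py <<'E'
from scipy.optimize import minimize
def circ(c,r,z,a0=0,a1=360,n=90):
    a=np.radians(np.linspace(a0,a1,n));return np.c_[c[0]+r*np.cos(a),c[1]+r*np.sin(a),np.full(n,z)]
def overlay(n,img,c,yaw,z0,kind,h=26,s=14):
    """z0=height of underside(section)/ bench; kind section|pan|cover"""
    u,v=proj(n,[c[0],c[1],z0+.03])[0].round().astype(int);u0,v0=u-h,v-h
    o=cv2.resize(img[v0:v0+2*h,u0:u0+2*h],None,fx=s,fy=s,interpolation=cv2.INTER_CUBIC)
    def pl(P,col):
        q=((proj(n,P)-[u0,v0]+.5)*s-.5);cv2.polylines(o,[np.int32(q.round())],False,col,1,cv2.LINE_AA)
    def seg(a,r0,z0_,r1,z1,col):
        a=np.radians(a)+yaw;d=np.array([np.cos(a),np.sin(a)])
        pl(np.array([[*(c[:2]+d*r0),z0_],[*(c[:2]+d*r1),z1]]),col)
    if kind in("section","pan"):
        seat=z0+(.036 if kind=="section" else .03);lo=z0+(.010 if kind=="section" else .006)
        for a in(37,217):
            pl(circ(c,.033,seat,a+np.degrees(yaw),a+76+np.degrees(yaw)),(0,0,255))
            pl(circ(c,.033,seat+.009,a+76+np.degrees(yaw),a+180+np.degrees(yaw)),(0,0,255))
        pl(circ(c,.033,lo),(0,200,0))
        if kind=="pan":pl(circ(c,.048,.006),(255,200,0))
        for a in(37,113,217,293): seg(a,.033,seat,.033,seat+.009,(255,0,255)); seg(a,.025,seat+.009,.033,seat+.009,(255,0,255))
        for a in(0,180): seg(a,.033,lo,.033,seat,(255,0,0))
    else:
        pl(circ(c,.033,z0+.018),(0,0,255));pl(circ(c,.033,z0+.010),(0,200,0))
        for a in(0,180): seg(a,.033,z0+.010,.033,z0+.018,(255,0,0)) ; seg(a,.033,z0+.018,.036,z0+.018,(255,0,0))
        cs,sn=np.cos(yaw),np.sin(yaw)
        for z in(.018,.046):
            b=np.array([(23,6),(-23,6),(-23,-6),(23,-6),(23,6)])/1000
            pl(np.c_[c[0]+b[:,0]*cs-b[:,1]*sn,c[1]+b[:,0]*sn+b[:,1]*cs,np.full(5,z0+z)],(255,0,255))
    return o
E
python3 - <<'E'
from h import *
t=cv2.imread("pics/top0.png");s=cv2.imread("pics/side0.png")
def sil(n,shape,c,z0,z1,r):
    P=np.r_[circ(c,r,z0),circ(c,r,z1)];S=8
    hull=cv2.convexHull(np.float32(proj(n,P)));m=np.zeros(shape[:2],np.uint8)
    cv2.fillPoly(m,[np.int32(hull*16)],255,cv2.LINE_AA,4);return m/255.
def mask(i):
    h=cv2.cvtColor(i,cv2.COLOR_BGR2HSV);return (h[...,1]<85)
for name,imgs,c0,z0,z1,r in [("section",("top","side"),(.389,.238),.010,.045,.033),("cover",("top",),(.424,-.28),.010,.018,.033),("panflange",("top","side"),(.487,.015),0,.006,.048)]:
    for use in [(a,) for a in imgs]:
        def f(c):
            e=0
            for n in use:
                i={"top":t,"side":s}[n];m=mask(i).astype(float)
                u,v=proj(n,[c0[0],c0[1],.03])[0].astype(int);w=slice(v-27,v+27),slice(u-27,u+27)
                # fill holes
                mm=np.uint8(m[w]*255);cn,_=cv2.findContours(mm,cv2.RETR_EXTERNAL,cv2.CHAIN_APPROX_NONE);k=max(cn,key=cv2.contourArea)
                mf=np.zeros_like(mm);cv2.drawContours(mf,[k],-1,255,-1)
                e+=np.abs(mf/255.-sil(n,i.shape,c,z0,z1,r)[w]).sum()
            return e
        b=minimize(f,c0,method="Nelder-Mead",options=dict(initial_simplex=[c0,np.add(c0,(.004,0)),np.add(c0,(0,.004))],xatol=1e-4))
        print(name,use,b.x.round(4),b.fun)
E
```

```text
section ('top',) [0.3922 0.238 ] 73.14117647058823
section ('side',) [0.3913 0.2387] 101.67843137254901
cover ('top',) [ 0.423  -0.2797] 46.38823529411765
panflange ('top',) [0.4915 0.0137] 103.7843137254902
panflange ('side',) [0.4954 0.0087] 99.72156862745098
```

```bash
cat > ov.py <<'E'
from h import *
import sys
def pair(tf,sf,c,yaw,z0,kind,out,h=26,s=15):
    t=cv2.imread(tf);d=cv2.imread(sf)
    o=np.hstack([overlay("top",t,np.array(c),np.radians(yaw),z0,kind,h,s//2),overlay("top",t,np.array(c)+9,0,z0,kind,h,s//2)*0+cv2.resize(overlay("side",d,np.array(c),np.radians(yaw),z0,kind,h,s//2),None,fx=1,fy=1)])
    cv2.imwrite(out,o)
E
python3 - <<'E'
from h import *
t=cv2.imread("pics/top0.png");s=cv2.imread("pics/side0.png")
for k,c,y,z in [("section",(.3918,.2384),15,0),("pan",(.4915,.0137),10,0)]:
    c=np.array(c)
    cv2.imwrite(f"pics/o_{k}.png",np.hstack([overlay(n,i,c,np.radians(y),z,k,26,7) for n,i in(("top",t),("side",s))]))
E
```

```text
(no output)
```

View pics/o_section.png

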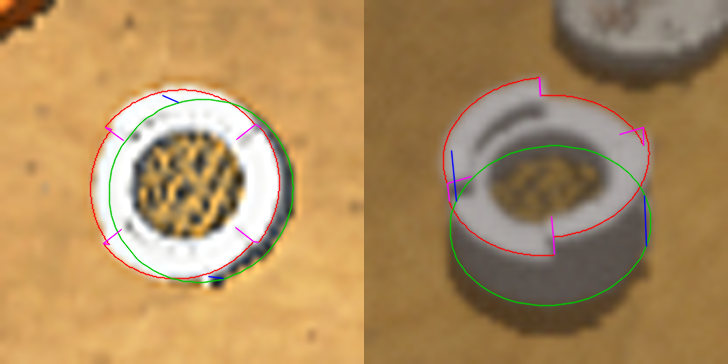

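View pics/o_pan.png

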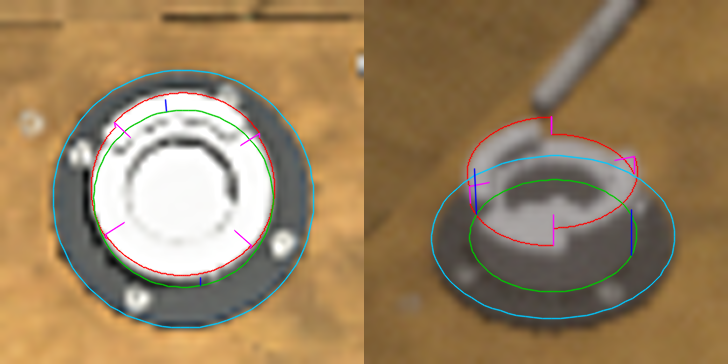

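```bash
python3 - <<'E'
from h import *
from scipy.ndimage import map_coordinates
t=cv2.imread("pics/top0.png");s=cv2.imread("pics/side0.png")
G={}
for n,i in(("top",t),("side",s)):
    L=cv2.GaussianBlur(cv2.cvtColor(i,cv2.COLOR_BGR2LAB).astype(float),(0,0),.8)
    G[n]=np.sqrt(sum(cv2.Sobel(L[...,k],-1,1,0)**2+cv2.Sobel(L[...,k],-1,0,1)**2 for k in range(3)));G[n]=np.minimum(G[n],np.percentile(G[n],97))
def pts(c,yaw,z0,kind):
    seat=z0+(.036 if kind=="section" else .03);Y=np.degrees(yaw);P=[]
    for a in(37,217):
        P+=[circ(c,.033,seat,a+Y,a+76+Y,30),circ(c,.033,seat+.009,a+76+Y,a+180+Y,40)]
    for a in(37,113,217,293):
        d=np.array([np.cos(np.radians(a)+yaw),np.sin(np.radians(a)+yaw)])
        P.append(np.array([[*(np.array(c)+d*.033),seat+k] for k in np.linspace(0,.009,10)]))
    if kind=="pan":P+=[circ(c,.048,.003)]
    return np.vstack(P)
for k,c0,y0 in[("section",(.3918,.2384),15),("pan",(.490,.0145),10)]:
  for use in(("top",),("side",),("top","side")):
    best=None
    for dy in range(-30,31,6):
        def f(p):
            return -sum(map_coordinates(G[n],proj(n,pts(p[:2],p[2]*10,0,k))[:,::-1].T,order=1).mean() for n in use)
        x0=np.array([*c0,np.radians(y0+dy)/10])
        b=minimize(f,x0,method="Nelder-Mead",options=dict(initial_simplex=[x0,x0+[.002,0,0],x0+[0,.002,0],x0+[0,0,.007]],xatol=1e-5))
        if best is None or b.fun<best.fun:best=b
    print(k,use,best.x[:2].round(4),np.degrees(best.x[2]*10).round(1),best.fun.round(1))
E
```

```text
section ('top',) [0.3922 0.2378] 11.3 -217.5Traceback (most recent call last):
  File "<stdin>", line 24, in <module>
    res = _minimize_neldermead(fun, x0, args, callback, bounds=bounds,
                               **options)
    fxcc = func(xcc)
    fx = function(np.copy(x), *(wrapper_args + args))
  File "<stdin>", line 22, in f
  File "<stdin>", line 22, in <genexpr>
  File "h.py", line 14, in proj
    p=vision.camera_params(n);K=p["intrinsics"]
ValueError: time passes only in moves, steps and waits
```

```bash
python3 - <<'E'
s=open("h.py").read()
s=s.replace("vision.camera_params(n)","CP(n)").replace("def ray(","_c={}\ndef CP(n):\n    if n not in _c:_c[n]=vision.camera_params(n)\n    return _c[n]\ndef ray(",1)
s+='''
from scipy.ndimage import map_coordinates
def grads(imgs):
    G={}
    for n,i in imgs.items():
        L=cv2.GaussianBlur(cv2.cvtColor(i,cv2.COLOR_BGR2LAB).astype(float),(0,0),.8)
        g=np.sqrt(sum(cv2.Sobel(L[...,k],-1,1,0)**2+cv2.Sobel(L[...,k],-1,0,1)**2 for k in range(3)));G[n]=np.minimum(g,np.percentile(g,97))
    return G
def pts(c,yaw,z0,kind):
    Y=np.degrees(yaw);P=[];cs,sn=np.cos(yaw),np.sin(yaw)
    if kind=="cover":
        P=[circ(c,.033,z0+.018),circ(c,.033,z0+.018)]
        for z,w in((.018,1),(.046,2)):
            b=np.array([(23,6),(-23,6),(-23,-6),(23,-6),(23,6)])/1000
            b=np.vstack([np.linspace(b[i],b[i+1],20 if i%2==0 else 8) for i in range(4)])
            P+=[np.c_[c[0]+b[:,0]*cs-b[:,1]*sn,c[1]+b[:,0]*sn+b[:,1]*cs,np.full(len(b),z0+z)]]*w
        return np.vstack(P)
    seat=z0+(.036 if kind=="section" else .03)
    for a in(37,217):
        P+=[circ(c,.033,seat,a+Y,a+76+Y,30),circ(c,.033,seat+.009,a+76+Y,a+180+Y,40)]
    for a in(37,113,217,293):
        d=np.array([np.cos(np.radians(a)+yaw),np.sin(np.radians(a)+yaw)])
        P.append(np.array([[*(np.array(c)+d*.033),seat+k] for k in np.linspace(0,.009,10)]))
    if kind=="pan":P+=[circ(c,.048,.003)]
    return np.vstack(P)
def fit(imgs,k,c0,y0,use,z0=0,rng=range(-30,31,6)):
    G=grads(imgs);best=None
    for dy in rng:
        def f(p):
            return -sum(map_coordinates(G[n],proj(n,pts(p[:2],p[2]*10,z0,k))[:,::-1].T,order=1,mode='nearest').mean() for n in use)
        x0=np.array([*c0,np.radians(y0+dy)/10])
        b=minimize(f,x0,method="Nelder-Mead",options=dict(initial_simplex=[x0,x0+[.002,0,0],x0+[0,.002,0],x0+[0,0,.007]],xatol=1e-5))
        if best is None or b.fun<best.fun:best=b
    return best.x[:2].round(4),np.degrees(best.x[2]*10).round(1),best.fun.round(1)
'''
open("h.py","w").write(s)
E
python3 - <<'E'
from h import *
I={n:cv2.imread(f"pics/{n}0.png") for n in("top","side")}
R_={}
for k,c0,y0 in[("section",(.3918,.2384),15),("pan",(.490,.0145),10)]:
  for use in(("top",),("side",),("top","side")):
    r=fit(I,k,c0,y0,use);print(k,use,*r)
    if len(use)==2:
        cv2.imwrite(f"pics/o2_{k}.png",np.hstack([overlay(n,I[n],r[0],np.radians(r[1]),0,k,26,7) for n in I]))
E
```

```text
section ('top',) [0.3922 0.2378] 11.3 -217.5
section ('side',) [0.3909 0.2391] 11.4 -128.6
section ('top', 'side') [0.3919 0.2381] 12.3 -343.4
pan ('top',) [0.4911 0.0145] 19.8 -213.3
pan ('side',) [0.4892 0.0161] 15.3 -123.1
pan ('top', 'side') [0.4909 0.0147] 20.5 -333.4
```

```bash
python3 - <<'E'
from h import *
I={n:cv2.imread(f"pics/{n}0.png") for n in("top","side")}
r=fit(I,"cover",(.423,-.2797),45,("top",),rng=range(-60,61,8));print(r)
cv2.imwrite(f"pics/o2_cover.png",np.hstack([overlay(n,I[n],r[0],np.radians(r[1]),0,"cover",26,7) for n in I]))
E
```

```text
(array([ 0.424 , -0.2796]), np.float64(129.2), np.float64(-185.5))
```

View pics/o2_pan.png

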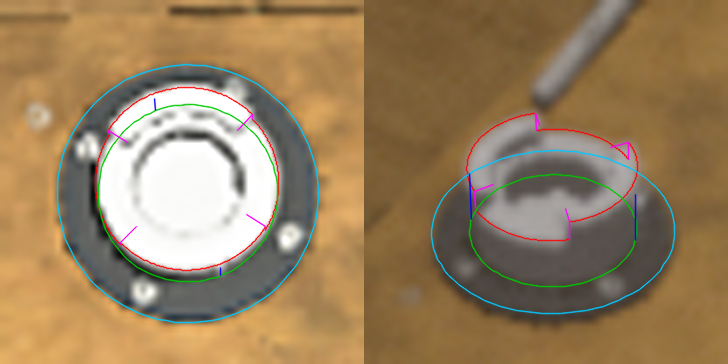

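View pics/o2_section.png

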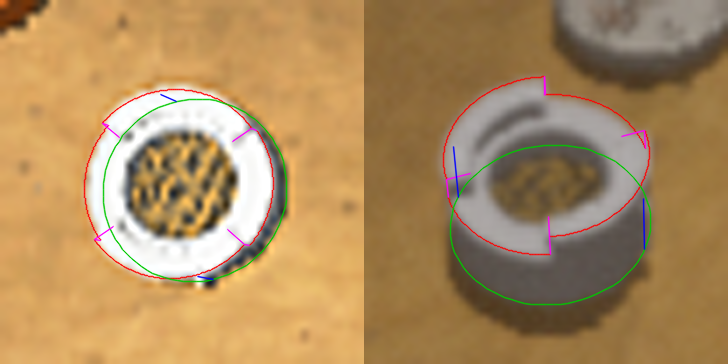

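View pics/o2_cover.png

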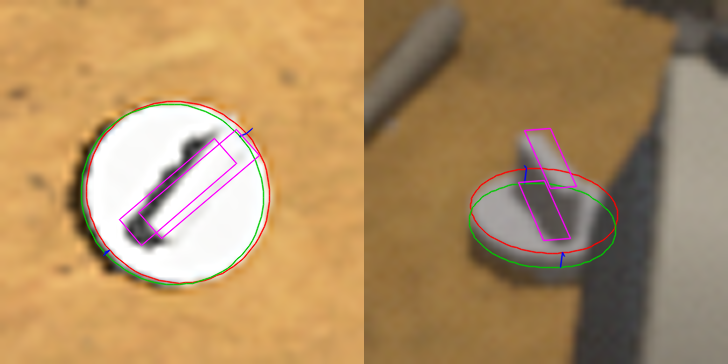

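```bash
python3 - <<'E'
from h import *
I={n:cv2.imread(f"pics/{n}0.png") for n in("top","side")}
out=[]
for y in(8,14):
    c=np.array([.4892,.0161]);out.append(overlay("side",I["side"],c,np.radians(y),0,"pan",16,12))
raw=cv2.resize(I["side"][int(0):,:],None,fx=1,fy=1)
u,v=proj("side",[.4892,.0161,.03])[0].round().astype(int)
r=cv2.resize(raw[v-16:v+16,u-16:u+16],None,fx=12,fy=12,interpolation=cv2.INTER_CUBIC)
r=cv2.convertScaleAbs(r,alpha=1.5)
c=np.array([.4911,.0145])
g=I["top"].copy();g=np.uint8(np.clip((g.astype(float)-200)*4.6,0,255))
r2=overlay("top",g,c,np.radians(14),0,"pan",16,12)
cv2.imwrite("pics/p1.png",np.vstack([np.hstack([r,out[0]]),np.hstack([out[1],r2])])[:, :])
E
```

```text
(no output)
```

View pics/p1.png

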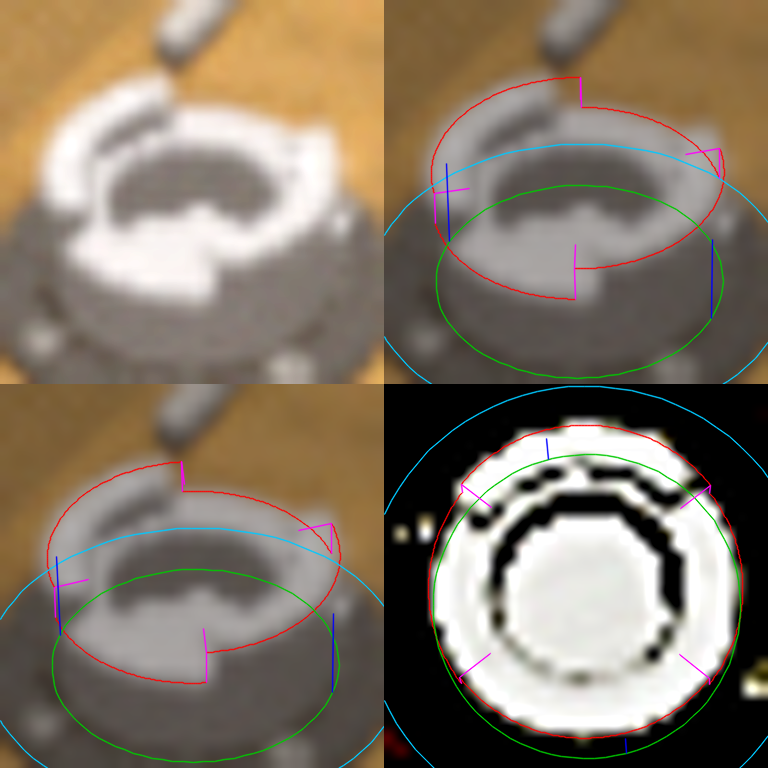

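```bash
cat >> h.py <<'E'
def down(a): # a deg: direction of tool x in world
    return (R.from_euler('z',a,degrees=True)*R.from_euler('x',180,degrees=True)).as_rotvec()
def st(msg=""):
    o=bot.get_obs();M=R.from_rotvec(o["ee_rot"]).as_matrix()
    print(msg,"t%.2f"%o["time_s"],"tcp",o["tcp_pos"].round(4),"a%.1f"%np.degrees(np.arctan2(M[1,0],M[0,0])),"tilt%.2f"%np.degrees(np.arccos(-M[2,2])),"F",o["force"].round(1),"T",o["ft_torque"].round(2),"op%.4f"%o["opening"],"q6 %.2f"%o["q"][5]);return o
E
python3 - <<'E'
from h import *
c=(.3915,.2384);A=-76.5
bot.move_pose([*c,.15],down(A));o=st("above")
cv2.imwrite("pics/side1.png",vision.capture("side"));cv2.imwrite("pics/top1.png",vision.capture("top"))
bot.move_straight([*c,.036],max_speed=.12);st("down")
bot.grasp(45);st("grasp")
cv2.imwrite("pics/side2.png",vision.capture("side"))
E
```

```text
above t2.95 tcp [0.3919 0.2381 0.15  ] a-76.5 tilt0.01 F [ 0.3  0.4 -0.5] T [ 0.02 -0.02 -0.03] op0.0914 q6 1.75
down t4.15 tcp [0.3918 0.2385 0.0364] a-76.5 tilt0.04 F [-0.4 -0.1  1.3] T [ 0.06 -0.   -0.04] op0.0912 q6 1.75
grasp t4.67 tcp [0.3917 0.2384 0.0363] a-76.5 tilt0.03 F [-1.1 -0.6  6.7] T [-0.15  0.09  0.03] op0.0659 q6 1.75
```

```bash
python3 - <<'E'
from h import *
s=cv2.imread("pics/side1.png");s2=cv2.imread("pics/side2.png");t=cv2.imread("pics/top1.png")
c=(.424,-.28)
u,v=proj("side",[*c,.02])[0].round().astype(int);U,V=proj("top",[*c,.02])[0].round().astype(int)
f=lambda i,u,v,h,k:cv2.resize(i[v-h:v+h,u-h:u+h],(k,k),interpolation=cv2.INTER_CUBIC)
cv2.imwrite("pics/v2.png",np.hstack([f(s,u,v,18,390),f(s2,235,240,60,390)]))
E
```

```text
(no output)
```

View pics/v2.png

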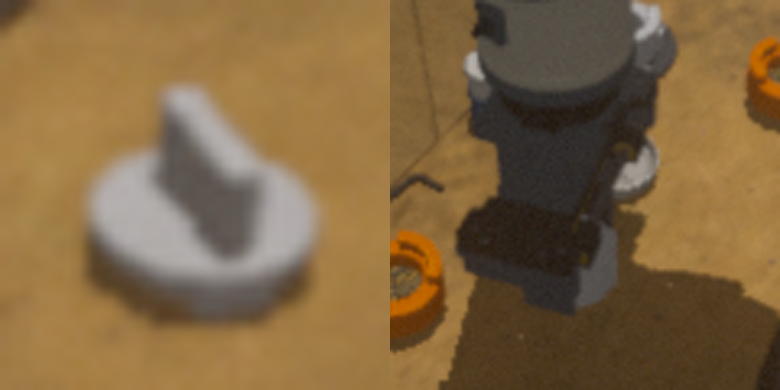

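View pics/top1.png

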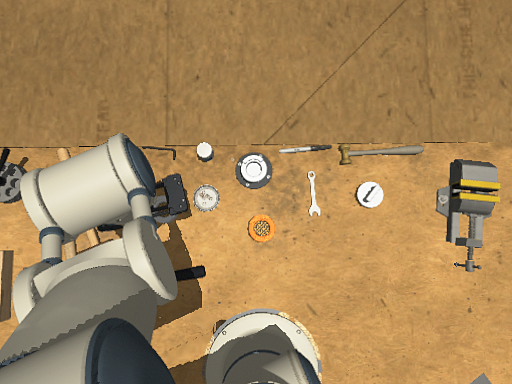

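```bash
python3 - <<'E'
from h import *
I={n:cv2.imread(f"pics/{n}1.png") for n in("top","side")}
for use in(("top",),("side",)):
    for rng in (range(-24,25,6),):
        r=fit(I,"cover",(.423,-.279),130,use,rng=rng);print(use,r)
    n=use[0];cv2.imwrite(f"pics/o3_{n}.png",overlay(n,I[n],r[0],np.radians(r[1]),0,"cover",18,20))
for use in(("top",),("side",)): print("pan",fit(I,"pan",(.490,.0153),16,use,rng=range(-8,9,4))) if use[0]=="top" else 0
a=cv2.imread("pics/o3_top.png");b=cv2.imread("pics/o3_side.png");cv2.imwrite("pics/o3.png",cv2.resize(np.hstack([a,b]),None,fx=.54,fy=.54))
E
python3 - <<'E'
from h import *
p=bot.get_obs()["tcp_pos"]
bot.move_straight([p[0],p[1],.14],max_speed=.2);st("lift")
c=(.490,.0153);A=1.5
bot.move_pose([*c,.13],down(A));st("above pan")
cv2.imwrite("pics/side3.png",vision.capture("side"))
E
```

```text
('top',) (array([ 0.424 , -0.2795]), np.float64(128.8), np.float64(-183.6))
('side',) (array([ 0.4223, -0.2778]), np.float64(138.4), np.float64(-125.3))
pan (array([0.4911, 0.0145]), np.float64(19.8), np.float64(-208.9))
lift t5.38 tcp [0.3912 0.2383 0.1393] a-76.5 tilt0.04 F [-0.7  0.3 -2.6] T [ 0.02 -0.    0.01] op0.0657 q6 1.75
above pan t7.08 tcp [0.4897 0.0156 0.1296] a1.5 tilt0.04 F [-0.9  0.1 -2.1] T [-0.06 -0.08  0.01] op0.0656 q6 -0.12
```

View pics/o3.png

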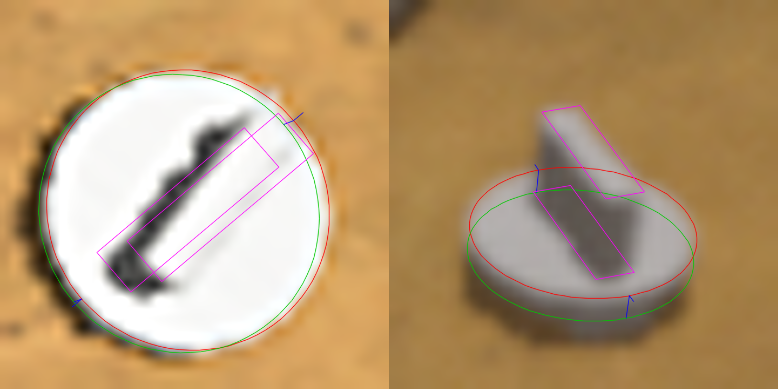

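View pics/side3.png

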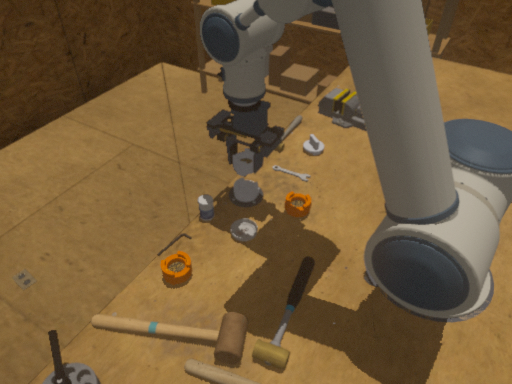

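```bash
python3 - <<'E'
from h import *
c=(.490,.0153)
bot.move_straight([*c,.081],max_speed=.1);st("pre")
cv2.imwrite("pics/side4.png",vision.capture("side"))
r=bot.move_straight([*c,.064],max_speed=.02,until_force=8);st("contact %s"%r)
E
python3 - <<'E'
from h import *
s=cv2.imread("pics/side4.png")
u,v=proj("side",[.49,.015,.05])[0].round().astype(int);h=24
cv2.imwrite("pics/v4.png",cv2.convertScaleAbs(cv2.resize(s[v-h:v+h,u-h:u+h],(560,560),interpolation=cv2.INTER_CUBIC),alpha=2))
E
```

```text
pre t7.78 tcp [0.4901 0.0154 0.0812] a1.5 tilt0.00 F [-0.3 -0.2 -2.7] T [-0.02 -0.07  0.01] op0.0655 q6 -0.12
contact True t8.53 tcp [0.49   0.0153 0.0662] a1.5 tilt0.01 F [-0.8 -0.4  7.5] T [-0.01 -0.07 -0.01] op0.0657 q6 -0.12
```

View pics/v4.png

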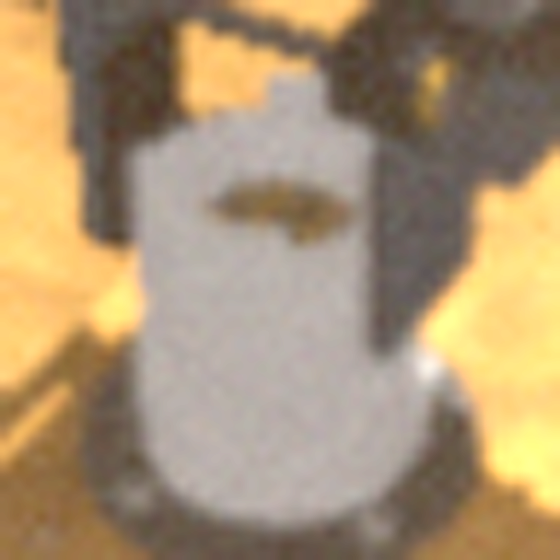

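```bash
python3 - <<'E'
from h import *
q=np.array(bot.get_obs()["q"]);q0=q[5]
for d in (10,20,30,40,50,60,66,70,73,75,77,79,81,83,85):
    q[5]=q0+np.radians(d);bot.move_j(q);o=st(str(d))
    if abs(o["ft_torque"][2])>.9 or np.linalg.norm(o["force"])>40:break
E
```

```text
10 t8.82 tcp [0.4901 0.0153 0.0662] a-8.3 tilt0.00 F [0.3 0.6 3.7] T [-0.02 -0.07 -0.07] op0.0655 q6 0.05
20 t9.11 tcp [0.49   0.0153 0.0662] a-18.1 tilt0.00 F [ 0.1 -0.5  4. ] T [-0.02 -0.09 -0.08] op0.0656 q6 0.23
30 t9.40 tcp [0.49   0.0153 0.0662] a-28.1 tilt0.01 F [-0.2  0.7  2.9] T [ 0.01 -0.07 -0.08] op0.0658 q6 0.40
40 t9.69 tcp [0.49   0.0153 0.0662] a-38.0 tilt0.01 F [ 0.2 -0.1  3.2] T [-0.02 -0.05 -0.05] op0.0654 q6 0.57
50 t9.98 tcp [0.49   0.0153 0.0662] a-48.0 tilt0.01 F [0.6 0.3 4.2] T [-0.01 -0.03 -0.06] op0.0657 q6 0.75
60 t10.28 tcp [0.49   0.0153 0.0662] a-58.0 tilt0.01 F [0.1 0.  4.8] T [-0.04  0.01 -0.1 ] op0.0655 q6 0.92
66 t10.53 tcp [0.49   0.0148 0.0662] a-64.1 tilt0.04 F [-1.6 -5.5  4.8] T [-1.07  0.07  0.03] op0.0659 q6 1.03
70 t10.78 tcp [0.4901 0.0144 0.0663] a-68.0 tilt0.08 F [ -1.6 -10.7   4.7] T [-2.12  0.06  0.77] op0.0657 q6 1.10
73 t11.03 tcp [0.4908 0.0146 0.0663] a-71.0 tilt0.11 F [ 2.5 -8.6  2.8] T [-1.63 -0.43  1.28] op0.0656 q6 1.15
```

```bash
python3 - <<'E'
from h import *
s=vision.capture("side");cv2.imwrite("pics/side5.png",s);t=vision.capture("top");cv2.imwrite("pics/top5.png",t);st()
f=lambda n,i,h:(lambda u,v:cv2.convertScaleAbs(cv2.resize(i[v-h:v+h,u-h:u+h],(400,400),interpolation=cv2.INTER_CUBIC),alpha=1.7 if n=="side" else 1))(*proj(n,[.49,.015,.05])[0].round().astype(int))
cv2.imwrite("pics/v5.png",np.hstack([f("side",s,22),f("top",t,40)]))
E
```

```text
t11.12 tcp [0.4908 0.0146 0.0664] a-70.9 tilt0.11 F [ 2.7 -9.   2.4] T [-1.63 -0.57  1.33] op0.0660 q6 1.15
```

View pics/v5.png

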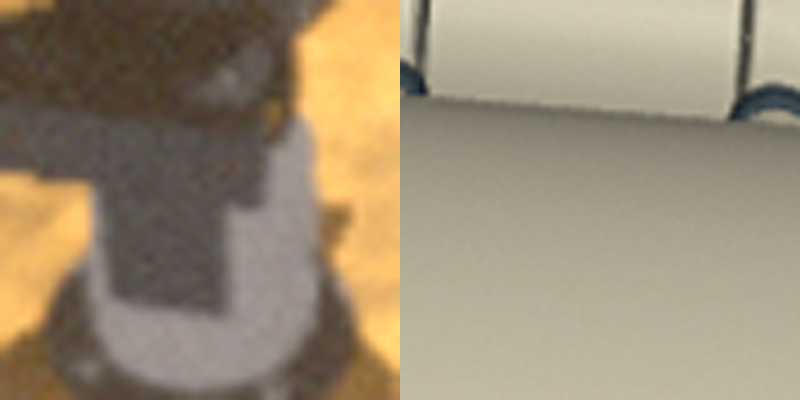

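```bash
python3 - <<'E'
from h import *
bot.release();st("rel")
bot.move_pose([.490,.0153,.0663],down(-68));st("re")
bot.grasp(50);st("grasp")
q=np.array(bot.get_obs()["q"]);q0=q[5]
for d in (2,4,6,8,10,12,14):
    q[5]=q0+np.radians(d);bot.move_j(q);o=st(str(d))
    if abs(o["ft_torque"][2])>1.4 or np.linalg.norm(o["force"])>40:break
bot.release();st("rel")
bot.move_straight([.490,.0153,.15],max_speed=.2)
bot.move_pose([.423,-.2787,.15],down(48));st()
cv2.imwrite("pics/side6.png",vision.capture("side"));cv2.imwrite("pics/top6.png",vision.capture("top"))
E
python3 - <<'E'
from h import *
I={n:cv2.imread(f"pics/{n}6.png") for n in("top","side")}
for use in(("top",),("side",)): print(use,fit(I,"section",(.490,.0153),16,use,z0=.03,rng=range(-18,19,6)))
f=lambda n,i,h:(lambda u,v:cv2.convertScaleAbs(cv2.resize(i[v-h:v+h,u-h:u+h],(400,400),interpolation=cv2.INTER_CUBIC),alpha=1.7 if n=="side" else 1))(*proj(n,[.49,.015,.05])[0].round().astype(int))
cv2.imwrite("pics/v6.png",np.hstack([f("side",I["side"],20),f("top",I["top"],25)]))
E
```

```text
rel t11.70 tcp [0.4899 0.0153 0.0662] a-71.5 tilt0.02 F [0.1 0.2 0.5] T [ 0.   -0.01 -0.01] op0.0910 q6 1.16
re t11.95 tcp [0.49   0.0153 0.0663] a-68.1 tilt0.00 F [-0.6 -0.8  0.1] T [ 0.   -0.03  0.  ] op0.0915 q6 1.10
grasp t12.47 tcp [0.4904 0.0151 0.0664] a-68.0 tilt0.05 F [ 2.2 -4.3  0.8] T [-0.79 -0.33  0.08] op0.0654 q6 1.10
2 t12.72 tcp [0.4904 0.0147 0.0664] a-70.0 tilt0.07 F [ 1.1 -6.7 -0.6] T [-1.32 -0.13  0.29] op0.0655 q6 1.13
4 t12.97 tcp [0.4904 0.0146 0.0664] a-72.0 tilt0.09 F [ 0.4 -8.   0.1] T [-1.64 -0.09  0.9 ] op0.0653 q6 1.17
6 t13.22 tcp [0.4902 0.0141 0.0665] a-74.0 tilt0.11 F [ -2.6 -17.7   4.4] T [-3.43  0.47  0.18] op0.0653 q6 1.20
8 t13.47 tcp [0.4904 0.0139 0.0665] a-75.9 tilt0.14 F [ -1.5 -18.4   3.6] T [-3.48  0.21  0.84] op0.0656 q6 1.24
10 t13.72 tcp [0.4911 0.0139 0.0666] a-77.9 tilt0.18 F [  3.  -17.1   1.3] T [-3.3  -0.4   1.11] op0.0658 q6 1.27
12 t13.97 tcp [0.4919 0.0139 0.0667] a-79.9 tilt0.25 F [  5.8 -15.3  -1.7] T [-3.06 -1.05  1.41] op0.0653 q6 1.31
rel t14.55 tcp [0.4903 0.0151 0.0664] a-80.0 tilt0.04 F [-0.8 -0.   0.4] T [ 0.04 -0.   -0.04] op0.0912 q6 1.31
 t17.62 tcp [ 0.4231 -0.2785  0.1499] a48.0 tilt0.01 F [-0.6 -1.2  0. ] T [ 0.02 -0.15 -0.03] op0.0916 q6 -1.54
('top',) (array([0.4913, 0.0185]), np.float64(42.4), np.float64(-4.4))
('side',) (array([0.4871, 0.0135]), np.float64(7.7), np.float64(-125.8))
```

View pics/v6.png

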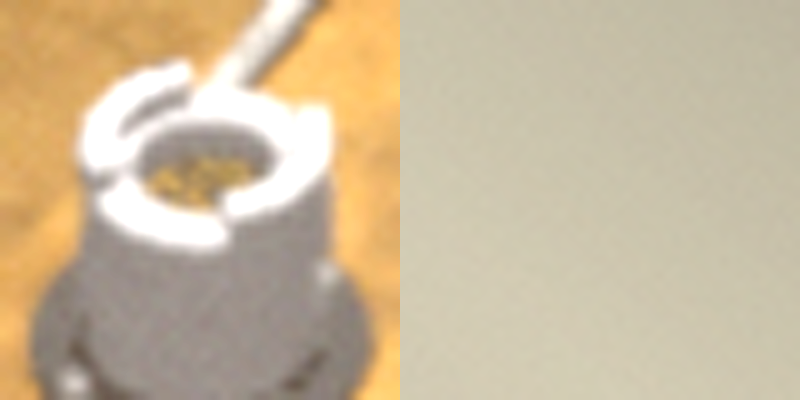

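```bash
python3 - <<'E'
from h import *
I={"s6":cv2.imread("pics/side6.png"),"s0":cv2.imread("pics/side0.png")}
o=[overlay("side",cv2.convertScaleAbs(I["s6"],alpha=1.5),np.array([x,y_]),np.radians(y),.03,"section",18,10) for y,x,y_ in((8,.4878,.0150),(16,.4878,.0150))]
o+=[overlay("side",cv2.convertScaleAbs(I["s0"],alpha=1.5),np.array([.4892,.0161]),np.radians(16),0,"pan",18,10),overlay("side",cv2.convertScaleAbs(I["s0"],alpha=1.5),np.array([.3909,.2391]),np.radians(13.5),0,"section",18,10)]
cv2.imwrite("pics/v7.png",np.vstack([np.hstack(o[:2]),np.hstack(o[2:])])[:, :])
for c in ((.4892,.0161),(.4878,.0150),(.4871,.0135)):
  r=[fit({"side":I["s6"]},"section",c,16,("side",),z0=.03,rng=[d])for d in(-8,-4,0,4)];print(r)
E
```

```text
[(array([0.4872, 0.014 ]), np.float64(11.2), np.float64(-125.8)), (array([0.4869, 0.0137]), np.float64(19.4), np.float64(-125.7)), (array([0.4869, 0.0137]), np.float64(19.4), np.float64(-125.7)), (array([0.4884, 0.0146]), np.float64(28.7), np.float64(-124.0))]
[(array([0.4873, 0.0135]), np.float64(8.4), np.float64(-125.8)), (array([0.4872, 0.0136]), np.float64(8.4), np.float64(-125.8)), (array([0.4869, 0.0137]), np.float64(19.4), np.float64(-125.7)), (array([0.4872, 0.0135]), np.float64(8.2), np.float64(-125.8))]
[(array([0.4872, 0.0135]), np.float64(7.7), np.float64(-125.8)), (array([0.4872, 0.0139]), np.float64(11.2), np.float64(-125.8)), (array([0.4869, 0.0137]), np.float64(19.4), np.float64(-125.7)), (array([0.4869, 0.0137]), np.float64(19.4), np.float64(-125.7))]
```

View pics/v7.png

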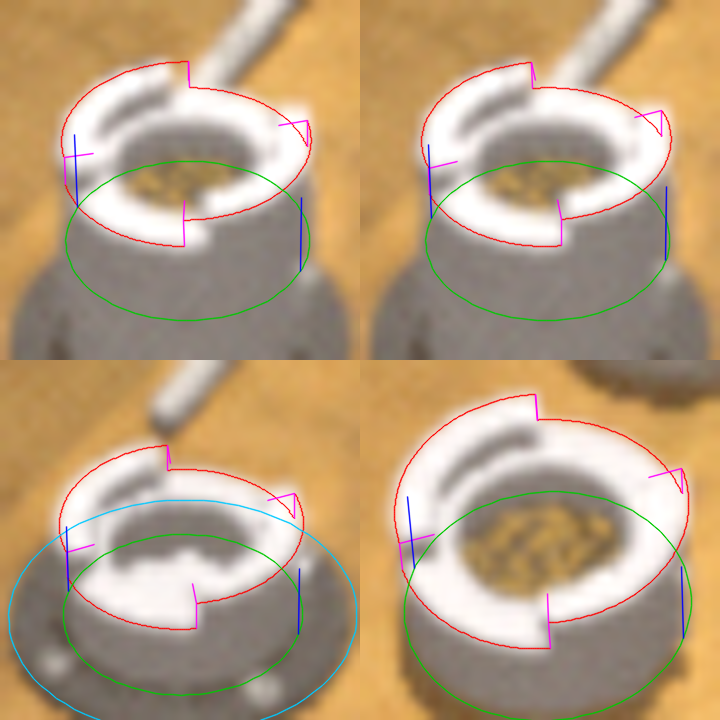

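```bash
python3 - <<'E'
from h import *
c=(.4232,-.2787)
bot.move_straight([*c,.046],max_speed=.15)
bot.move_straight([*c,.044],max_speed=.03,until_force=10);z=st("down")
bot.grasp(45);st("grasp")
cv2.imwrite("pics/side8.png",vision.capture("side"))
bot.move_straight([*c,.17],max_speed=.2);st("lift")
bot.move_pose([.4903,.0150,.165],down(4));st("above")
cv2.imwrite("pics/side9.png",vision.capture("side"))
E
python3 - <<'E'
from h import *
s=cv2.imread("pics/side8.png");t=cv2.imread("pics/side9.png")
f=lambda i,P,h:(lambda u,v:cv2.convertScaleAbs(cv2.resize(i[v-h:v+h,u-h:u+h],(390,390),interpolation=cv2.INTER_CUBIC),alpha=1.6))(*proj("side",P)[0].round().astype(int))
cv2.imwrite("pics/v9.png",np.hstack([f(s,[.423,-.279,.03],25),f(t,[.49,.015,.1],36)]))
E
```

```text
down t18.82 tcp [ 0.4234 -0.2789  0.0445] a48.0 tilt0.05 F [-0.   1.3  0.2] T [ 0.03 -0.17 -0.  ] op0.0913 q6 -1.54
grasp t20.00 tcp [ 0.4232 -0.2787  0.044 ] a48.0 tilt0.00 F [-0.2  1.   0. ] T [ 0.08 -0.14  0.04] op0.0114 q6 -1.54
lift t20.83 tcp [ 0.4228 -0.2784  0.1692] a48.0 tilt0.06 F [-0.7  0.5 -2. ] T [ 0.02 -0.14  0.06] op0.0116 q6 -1.54
above t22.12 tcp [0.4902 0.0145 0.1646] a4.0 tilt0.05 F [-0.5  0.6 -1.5] T [ 0.   -0.12 -0.  ] op0.0120 q6 -0.16
```

View pics/v9.png

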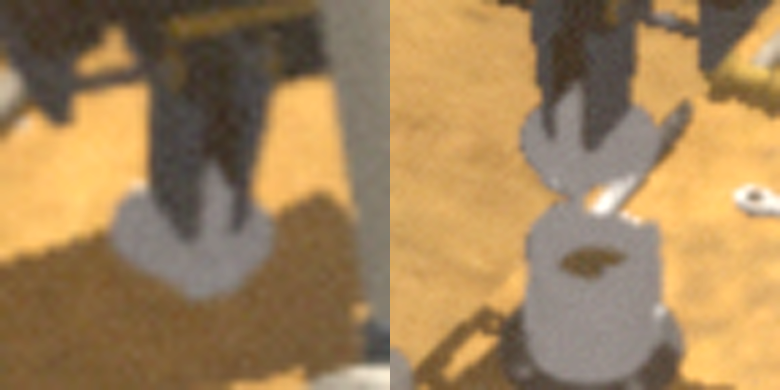

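```bash
python3 - <<'E'
from h import *
c=(.4903,.0150)
bot.move_straight([*c,.126],max_speed=.1);st("pre")
r=bot.move_straight([*c,.107],max_speed=.02,until_force=7);o=st("contact %s"%r)
if r and o["tcp_pos"][2]<.113:
    q=np.array(o["q"]);q0=q[5]
    for d in (10,20,30,40,50,58,64):
        q[5]=q0+np.radians(d);bot.move_j(q);o=st(str(d))
        if abs(o["ft_torque"][2])>.6 or np.linalg.norm(o["force"][:2])>12:break
E
```

```text
pre t22.72 tcp [0.4904 0.0147 0.1261] a4.0 tilt0.01 F [ 0.   0.6 -1.1] T [-0.01 -0.17  0.02] op0.0117 q6 -0.16
contact True t23.48 tcp [0.4901 0.0149 0.1099] a4.0 tilt0.03 F [-1.3 -1.5  8.1] T [-0.18  0.19  0.12] op0.0121 q6 -0.16
10 t23.77 tcp [0.4903 0.0149 0.1099] a-5.8 tilt0.02 F [-0.1  0.6  3.6] T [ 0.01 -0.12 -0.04] op0.0118 q6 0.01
20 t24.06 tcp [0.4902 0.0149 0.11  ] a-15.6 tilt0.02 F [-0.6  0.3  2.5] T [ 0.01 -0.16 -0.05] op0.0117 q6 0.18
30 t24.35 tcp [0.4902 0.0149 0.1099] a-25.5 tilt0.03 F [0.1 0.2 2.4] T [-0.03 -0.13 -0.1 ] op0.0114 q6 0.35
40 t24.64 tcp [0.4901 0.0149 0.11  ] a-35.5 tilt0.03 F [-0.3 -0.3  2.5] T [-0.05 -0.09 -0.07] op0.0119 q6 0.53
50 t24.93 tcp [0.4901 0.0149 0.1099] a-45.5 tilt0.03 F [-0.1  1.2  2.8] T [ 0.02 -0.1  -0.04] op0.0116 q6 0.70
58 t25.20 tcp [0.4902 0.0149 0.1099] a-53.5 tilt0.03 F [0.7 0.2 3.1] T [ 0.03 -0.08 -0.04] op0.0119 q6 0.84
64 t25.45 tcp [0.4902 0.0149 0.1099] a-59.6 tilt0.03 F [0.  0.3 1.5] T [-0.03 -0.08 -0.  ] op0.0117 q6 0.95
```

```bash
python3 - <<'E'
from h import *
o=bot.get_obs();q=np.array(o["q"]);q0=q[5]
for d in range(2,26,2):
    q[5]=q0+np.radians(d);bot.move_j(q);o=st(str(d))
    if abs(o["ft_torque"][2])>1.3 or np.linalg.norm(o["force"][:2])>35:break
cv2.imwrite("pics/side10.png",vision.capture("side"))
E
```

```text
2 t25.70 tcp [0.4901 0.0149 0.1099] a-61.3 tilt0.03 F [-0.  -0.1  3.5] T [ 0.01 -0.06  0.01] op0.0119 q6 0.98
4 t25.95 tcp [0.4901 0.0148 0.1099] a-63.4 tilt0.03 F [-1.4 -0.   3.2] T [-0.07 -0.02  0.02] op0.0119 q6 1.02
6 t26.20 tcp [0.4901 0.0146 0.11  ] a-65.4 tilt0.05 F [-1.4 -4.9  2.8] T [-1.    0.08  0.08] op0.0113 q6 1.05
8 t26.45 tcp [0.4901 0.0143 0.11  ] a-67.5 tilt0.08 F [-1.2 -9.3  3.4] T [-1.92  0.21  0.25] op0.0115 q6 1.09
10 t26.70 tcp [0.4901 0.0142 0.1099] a-69.4 tilt0.10 F [ -0.4 -10.1   3. ] T [-2.12  0.21  0.79] op0.0118 q6 1.12
12 t26.95 tcp [0.4901 0.0142 0.11  ] a-71.4 tilt0.10 F [-1.3 -9.9  2.9] T [-1.97  0.26  1.26] op0.0117 q6 1.16
14 t27.20 tcp [0.4901 0.0143 0.11  ] a-73.4 tilt0.10 F [-1.1 -9.4  3.7] T [-1.9   0.23  1.54] op0.0125 q6 1.19
```

```bash
python3 - <<'E'
from h import *
bot.release();st("rel")
bot.move_straight([.4903,.0150,.20],max_speed=.2)
bot.move_j([-1.202,0.494,1.345,0,1.302,-0.096]);st()
cv2.imwrite("pics/side11.png",vision.capture("side"));cv2.imwrite("pics/top11.png",vision.capture("top"))
I={n:cv2.imread(f"pics/{n}11.png") for n in("top","side")}
f=lambda n,h,al:(lambda u,v:cv2.convertScaleAbs(cv2.resize(I[n][v-h:v+h,u-h:u+h],(395,395),interpolation=cv2.INTER_CUBIC),alpha=al))(*proj(n,[.49,.015,.06])[0].round().astype(int))
cv2.imwrite("pics/v11.png",np.hstack([f("side",26,1.8),f("top",24,1)]))
for y in(16,20,24):
    cv2.imwrite(f"pics/ov11_{y}.png",np.hstack([overlay("side",cv2.convertScaleAbs(I["side"],alpha=1.6),np.array([.488,.0150]),np.radians(y),.066,"cover",18,10),overlay("top",I["top"],np.array([.4911,.0145]),np.radians(y),.066,"cover",18,10)]))
for n in I: print(n,fit(I,"cover",(.49,.015),18,(n,),z0=.066,rng=range(-12,13,6)))
E
```

```text
rel t28.49 tcp [0.4902 0.0149 0.1099] a-73.6 tilt0.03 F [0.2 0.8 0.3] T [ 0.01  0.01 -0.06] op0.0917 q6 1.19
 t31.28 tcp [ 0.2808 -0.5586  0.2358] a-63.3 tilt0.02 F [-0.6 -0.5 -0.1] T [ 0.02  0.01 -0.03] op0.0913 q6 -0.10
top (array([0.4872, 0.0154]), np.float64(34.4), np.float64(-171.3))
side (array([0.4875, 0.0165]), np.float64(26.7), np.float64(-121.4))
```

View pics/v11.png

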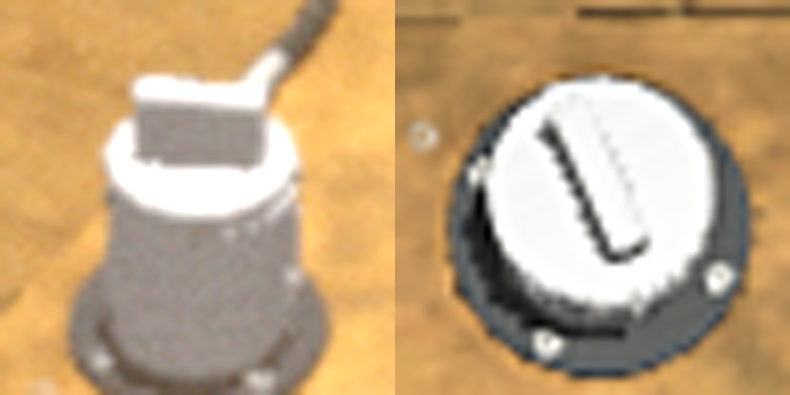

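View pics/ov11_20.png

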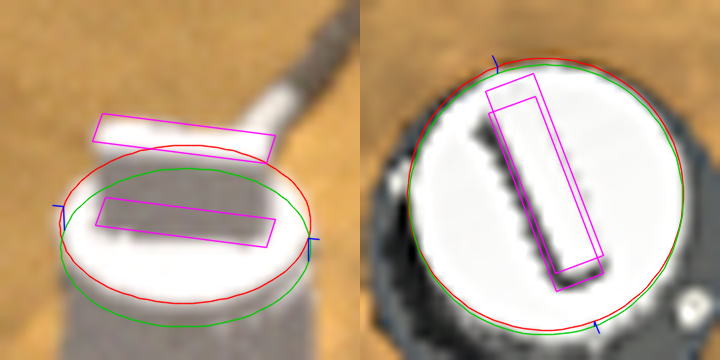

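View pics/top11.png

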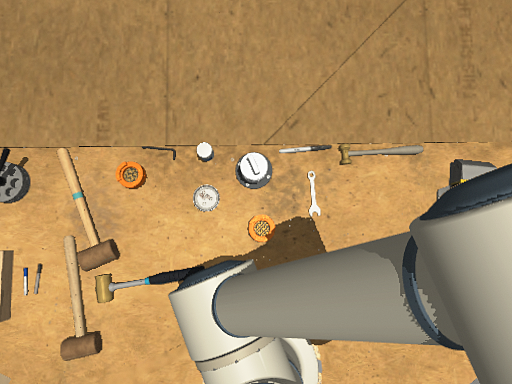

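```bash
python3 - <<'E'
from h import *
I={n:cv2.imread(f"pics/{n}11.png") for n in("top","side")}
S=cv2.convertScaleAbs(I["side"],alpha=1.5);T=I["top"]
T=np.uint8(np.clip((T.astype(float)-60)*1.3,0,255))
rows=[]
for y in(20,27):
    rows.append(np.hstack([overlay("side",S,np.array([.4875,.0150]),np.radians(y),.066,"cover",18,10),overlay("top",T,np.array([.4911,.0148]),np.radians(y),.066,"cover",18,10)]))
cv2.imwrite("pics/v12.png",np.vstack(rows)[:, :])
u,v=proj("top",[.4911,.0148,.06])[0].round().astype(int)
a=cv2.resize(I["top"][v-18:v+24,u-20:u+22],(600,600),interpolation=cv2.INTER_CUBIC);cv2.imwrite("pics/v13.png",a)
E
```

```text
(no output)
```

View pics/v12.png

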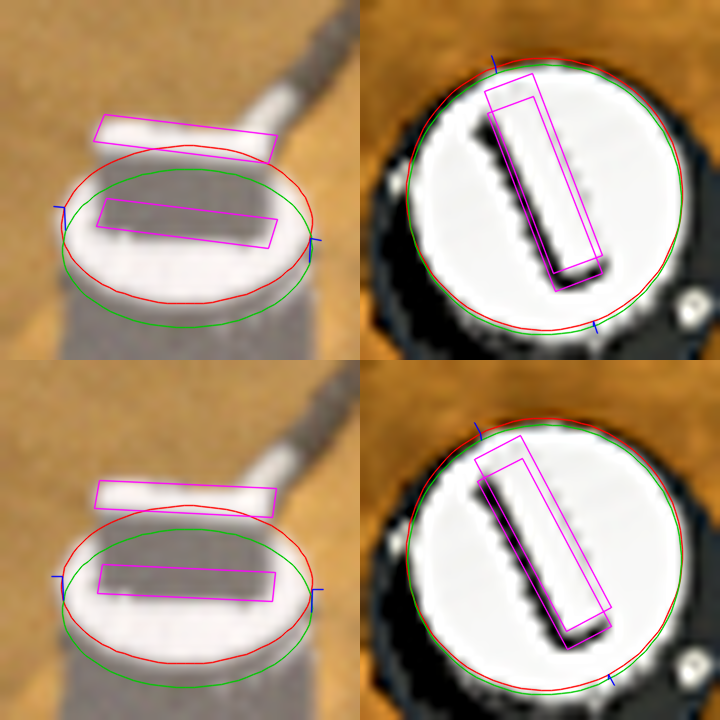

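View pics/v13.png

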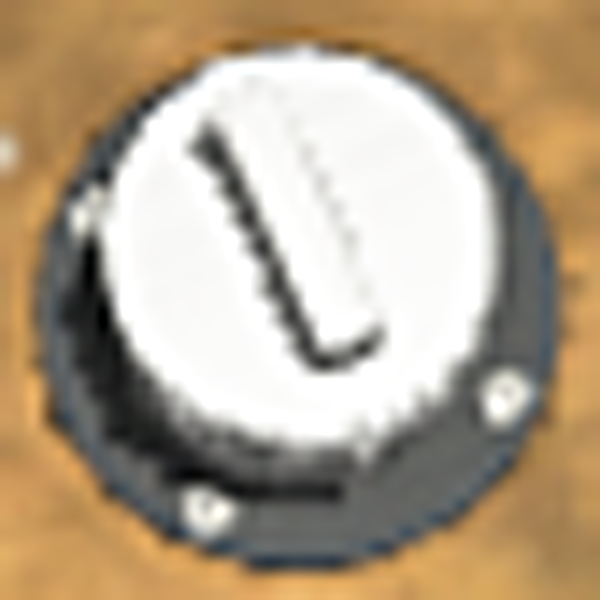

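```bash
python3 - <<'E'
from h import *
bot.move_pose([.4903,.0148,.17],down(-63.5))
bot.move_straight([.4903,.0148,.111],max_speed=.15);st("down")
bot.grasp(60);st("grasp")
q=np.array(bot.get_obs()["q"]);q0=q[5]
for d in (1,2,3,4,5,6):
    q[5]=q0+np.radians(d);bot.move_j(q);o=st(str(d))
    if abs(o["ft_torque"][2])>1.:break
bot.release();st("rel")
bot.move_straight([.4903,.0148,.18],max_speed=.25)
cv2.imwrite("pics/side12.png",vision.capture("side"));st()
I={"side":cv2.imread("pics/side12.png")}
print(fit(I,"cover",(.488,.0155),22,("side",),z0=.066,rng=range(-12,13,6)))
S=cv2.convertScaleAbs(I["side"],alpha=1.5)
cv2.imwrite("pics/v14.png",np.hstack([overlay("side",S,np.array([.4875,.0150]),np.radians(y),.066,"cover",18,10) for y in(21,27)]))
E
```

```text
down t34.12 tcp [0.4905 0.0145 0.1113] a-63.5 tilt0.01 F [ 0.6 -0.2  0.3] T [-0.02 -0.03  0.03] op0.0912 q6 1.02
grasp t35.31 tcp [0.4903 0.0148 0.111 ] a-63.5 tilt0.00 F [-0.4  0.1 -0.3] T [-0.09 -0.03  0.02] op0.0115 q6 1.02
1 t35.56 tcp [0.4903 0.0148 0.111 ] a-64.5 tilt0.00 F [-0.  -0.9  0.5] T [-0.16  0.01  0.04] op0.0118 q6 1.03
2 t35.81 tcp [0.4903 0.0147 0.111 ] a-65.5 tilt0.01 F [-0.5 -2.8 -1.1] T [-0.63  0.05  0.13] op0.0118 q6 1.05
3 t36.06 tcp [0.4903 0.0145 0.111 ] a-66.5 tilt0.03 F [-1.1 -5.8  0.1] T [-1.12  0.05  0.15] op0.0115 q6 1.07
4 t36.31 tcp [0.4903 0.0144 0.111 ] a-67.5 tilt0.04 F [-0.6 -6.8  0.5] T [-1.48  0.12  0.33] op0.0113 q6 1.09
5 t36.56 tcp [0.4903 0.0143 0.111 ] a-68.5 tilt0.06 F [-1.2 -7.6 -0.5] T [-1.64  0.1   0.58] op0.0113 q6 1.10
6 t36.81 tcp [0.4903 0.0143 0.111 ] a-69.5 tilt0.06 F [-0.7 -8.2 -0.3] T [-1.67  0.16  0.9 ] op0.0116 q6 1.12
rel t38.06 tcp [0.4903 0.0148 0.111 ] a-69.5 tilt0.01 F [0.6 0.6 0.2] T [ 0.02  0.07 -0.02] op0.0908 q6 1.12
 t38.53 tcp [0.4901 0.0148 0.1799] a-69.5 tilt0.01 F [ 0.1 -0.1 -0.2] T [-0.01  0.05  0.01] op0.0910 q6 1.12
(array([0.4907, 0.0044]), np.float64(37.1), np.float64(-63.1))
```

View pics/v14.png

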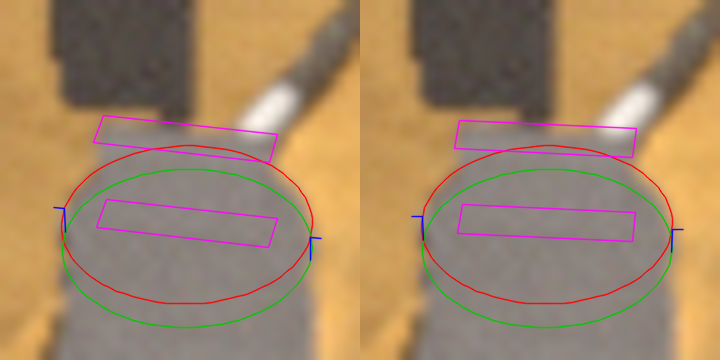

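```bash
python3 - <<'E'
from h import *
def view(img,c,zs,yaws,n="top",h=12,s=32,off=(0,0),k=1.0,b=0):
    u,v=proj(n,[c[0]-.03,c[1]-.008,zs[0][0]])[0].round().astype(int)
    o=cv2.resize(img[v-h:v+h,u-h:u+h],None,fx=s,fy=s,interpolation=cv2.INTER_CUBIC)
    o=np.uint8(np.clip((o.astype(float)-b)*k,0,255))
    for y,col in yaws:
        d=np.array([np.cos(np.radians(y+180)),np.sin(np.radians(y+180))])
        for z0,z1 in zs:
            for r in (.033,.035):
                P=np.array([[*(np.array(c)+d*r),z] for z in(z0,z1)])
                q=(proj(n,P)-[u-h,v-h]+.5)*s-.5;cv2.polylines(o,[np.int32(q)],False,col,1,cv2.LINE_AA)
    return o
Y=[(14,(255,0,0)),(20,(0,0,255)),(26,(0,180,0))]
t0=cv2.imread("pics/top0.png");t1=cv2.imread("pics/top11.png")
a=view(t0,(.4911,.0145),[(.006,.03)],Y,s=16);b=view(t1,(.4911,.0145),[(.006,.03),(.04,.066),(.076,.084)],Y,s=16)
a2=view(t0,(.3920,.2380),[(.01,.036)],[(9,(255,0,0)),(15,(0,0,255)),(21,(0,180,0))],s=16)
b2=view(t1,(.4911,.0145),[(.006,.03)],[],s=16)
cv2.imwrite("pics/v15.png",np.vstack([np.hstack([a,a2]),np.hstack([b2,b])])[:, :])
E
```

```text
(no output)
```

View pics/v15.png

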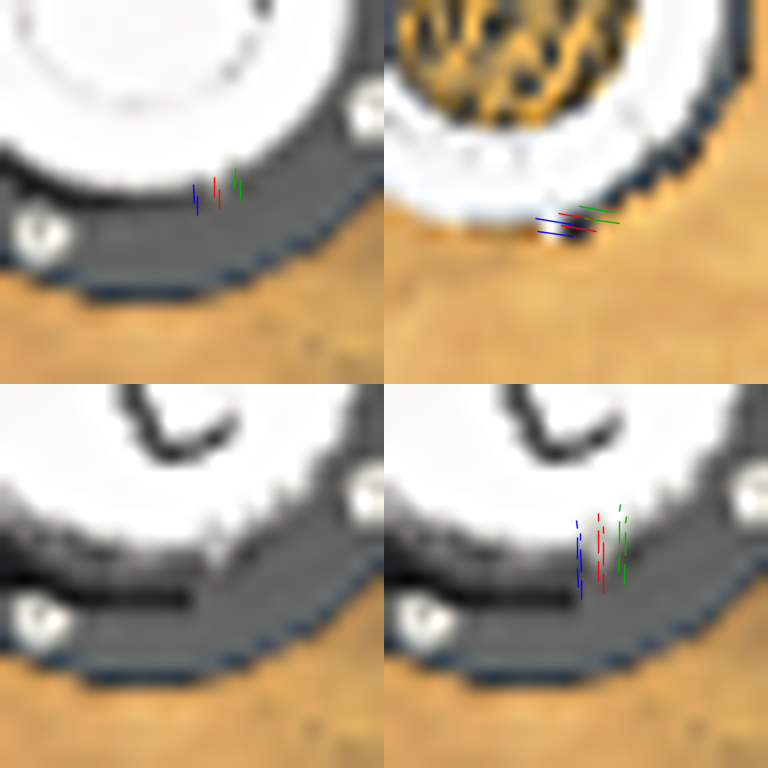

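```bash
python3 - <<'E'
from h import *
s=cv2.imread("pics/side12.png").astype(float)
u,v=proj("side",[.4875,.0150,.096])[0].round().astype(int)
S=np.uint8(np.clip((s-40)*2.6,0,255))
o=[overlay("side",S,np.array([.4875,.0150]),np.radians(y),.066,"cover",18,10) for y in(20,27)]
h=18;raw=cv2.resize(S[v-h:v+h,u-h:u+h],(360,360),interpolation=cv2.INTER_CUBIC)
cv2.imwrite("pics/v16.png",np.hstack([raw]+o)[:, :]);print(s[v-5:v+5,u-5:u+5].mean())
E
```

```text
89.55666666666667
```

View pics/v16.png

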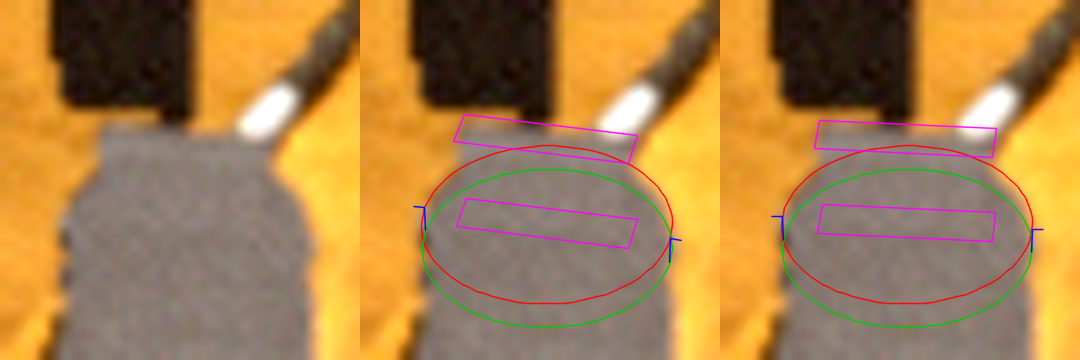

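```bash
python3 - <<'E'
from h import *
y=.0140
bot.move_pose([.4903,y,.16],down(-65))
bot.move_straight([.4903,y,.111],max_speed=.2);st("down")
bot.grasp(60);st("grasp")
a=-65
for k in range(14):
    a-=1
    bot.move_pose([.4903,y,.111],down(a));o=st(f"{a} {y:.4f}")
    if o["force"][1]<-3:y-=.0004
    if o["force"][1]>3:y+=.0004
    if abs(o["ft_torque"][2])>1.1:break
for k in range(5):
    if o["ft_torque"][2]<.25:break
    a+=1;bot.move_pose([.4903,y,.111],down(a));o=st(f"back {a}")
E
```

```text
down t39.17 tcp [0.49   0.0141 0.1112] a-65.1 tilt0.09 F [-0.   0.8  0.1] T [ 0.05 -0.02 -0.02] op0.0910 q6 1.04
grasp t40.36 tcp [0.4903 0.014  0.111 ] a-65.0 tilt0.00 F [-0.2 -0.6 -0.2] T [-0.08 -0.04  0.02] op0.0119 q6 1.04
-66 0.0140 t40.61 tcp [0.4903 0.014  0.111 ] a-66.0 tilt0.01 F [-0.1 -0.4 -1.2] T [-0.08  0.   -0.  ] op0.0114 q6 1.06
-67 0.0140 t40.86 tcp [0.4903 0.014  0.111 ] a-67.0 tilt0.01 F [ 0.1 -1.3 -1.4] T [-0.21 -0.02  0.18] op0.0116 q6 1.08
-68 0.0140 t41.11 tcp [0.4903 0.0139 0.111 ] a-68.0 tilt0.01 F [ 0.1 -1.8 -1.9] T [-0.34 -0.01  0.37] op0.0119 q6 1.09
-69 0.0140 t41.36 tcp [0.4903 0.0139 0.111 ] a-69.0 tilt0.01 F [-0.3 -3.1 -1.1] T [-0.6  -0.01  0.74] op0.0118 q6 1.11
-70 0.0136 t41.61 tcp [0.4903 0.0137 0.111 ] a-70.0 tilt0.01 F [ 0.7 -0.3 -2.1] T [-0.04 -0.13  0.96] op0.0115 q6 1.13
-71 0.0136 t41.86 tcp [0.4904 0.0136 0.111 ] a-71.0 tilt0.01 F [ 0.8  0.1 -3.1] T [ 0.   -0.18  1.23] op0.0115 q6 1.14
back -70 t42.11 tcp [0.4904 0.0136 0.111 ] a-70.0 tilt0.01 F [ 0.6 -0.1 -2.5] T [ 0.05 -0.26  0.97] op0.0115 q6 1.13
back -69 t42.36 tcp [0.4903 0.0136 0.111 ] a-69.0 tilt0.01 F [ 0.2  1.5 -1.7] T [ 0.09 -0.2   0.59] op0.0118 q6 1.11
back -68 t42.61 tcp [0.4903 0.0136 0.111 ] a-68.0 tilt0.01 F [ 0.9  1.6 -2.3] T [ 0.21 -0.19  0.34] op0.0117 q6 1.09
back -67 t42.86 tcp [0.4903 0.0137 0.111 ] a-67.0 tilt0.01 F [ 0.3  1.2 -1.8] T [ 0.34 -0.14  0.11] op0.0116 q6 1.08
```

```bash
python3 - <<'E'
from h import *
bot.release();st("rel")
bot.move_straight([.4903,.0137,.19],max_speed=.25)
bot.move_j([-1.202,0.494,1.345,0,1.302,-0.096]);st()
I={}
for n in("side","top"): I[n]=vision.capture(n);cv2.imwrite(f"pics/{n}17.png",I[n])
S=cv2.convertScaleAbs(I["side"],alpha=1.5)
print(fit(I,"cover",(.488,.0155),22,("side",),z0=.066,rng=range(-12,13,6)))
r=[np.hstack([overlay("side",S,np.array([.4875,.0150]),np.radians(y),.066,"cover",18,10),overlay("top",I["top"],np.array([.4911,.0148]),np.radians(y),.066,"cover",18,10)]) for y in(20,24)]
cv2.imwrite("pics/v17.png",np.vstack(r))
E
```

```text
rel t44.11 tcp [0.4903 0.0136 0.111 ] a-67.0 tilt0.00 F [ 0.4  0.8 -0.5] T [ 0.03  0.03 -0.02] op0.0914 q6 1.08
 t46.77 tcp [ 0.2808 -0.5586  0.2358] a-63.3 tilt0.02 F [ 0.4 -0.  -1. ] T [ 0.03  0.   -0.05] op0.0915 q6 -0.10
(array([0.4872, 0.0166]), np.float64(24.8), np.float64(-122.7))
```

View pics/v17.png

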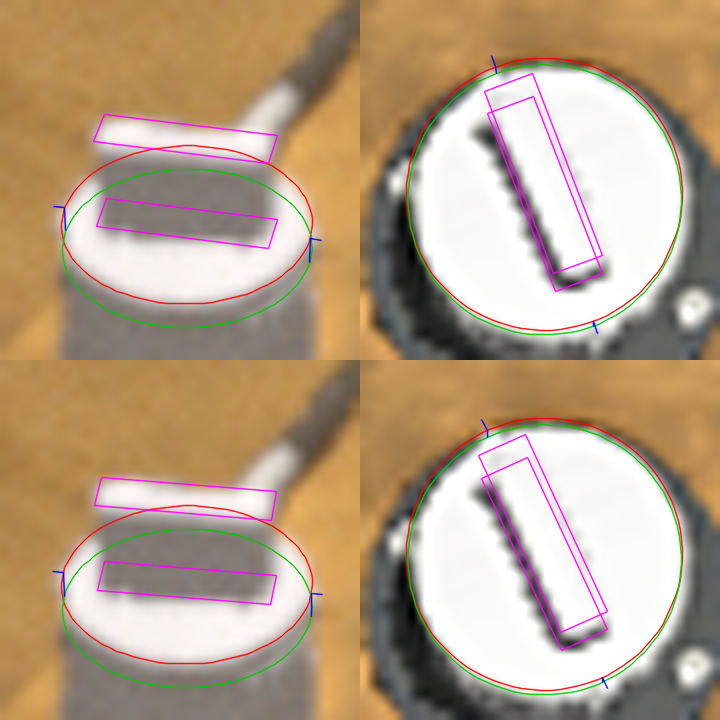

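```bash
python3 - <<'E'
from h import *
I={n:cv2.imread(f"pics/{n}17.png") for n in("top","side")}
f=lambda n,P,h,al:(lambda u,v:cv2.convertScaleAbs(cv2.resize(I[n][v-h:v+h,u-h:u+h],(395,395),interpolation=cv2.INTER_CUBIC),alpha=al))(*proj(n,P)[0].round().astype(int))
cv2.imwrite("pics/v18.png",np.hstack([f("side",[.49,.015,.06],22,1.8),f("top",[.46,.008,.05],12,1)]))
E
```

```text
(no output)
```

View pics/v18.png

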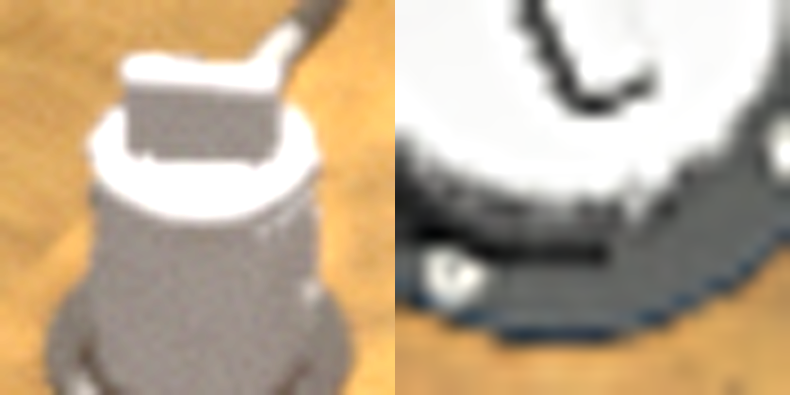

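```bash
python3 - <<'E'
from h import *
st();bot.close_job()
E
```

```text
t46.87 tcp [ 0.2808 -0.5587  0.2359] a-63.3 tilt0.03 F [-0.7 -0.2  0.1] T [ 0.06 -0.02 -0.05] op0.0911 q6 -0.10
the job is handed in; nothing more can be done
```

The sieve is assembled. The section was lowered into the pan's gaps and turned clockwise to its stop, then the cover was locked onto it the same way. I handed the job in at 46.9 s, with the arm clear of everything.

**Seating:** Both parts met their seats at the expected heights, with the TCP at 0.066 m for the section and 0.110 m for the cover.

**Cover stop:** At the cover's first release it sprang back to about 26–27°. A second try was off-centre too. I regripped it with the tool shifted about 1 mm so both lugs met their stops together. I turned it to a clean stop at about 1.2 N m, which also pressed the section against the pan. Then I unwound the torque and let go.

**Last pictures:** The cover's bar is at about 24°, which agrees with the mechanical stop at about 23.5°.

**Not confirmed by sight:** I could not clearly see all three ridges at once.
- I read the section's ridge at about 20° and the pan's claws at about 16–20°, each good to roughly ±3–4°.
- That the ridges line up therefore rests mainly on the torque against the stops. The pictures agree with it only within that error.

**Bystanders:** They look unmoved in the last full top view I viewed, at about 31 s. After that the arm only worked above the stack and went back to its start pose.

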